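# Turn the incense box cap to the red compartment

## Robot

A 7-joint arm with a two-finger parallel gripper is mounted at the origin on the work surface. World frame = base frame: x ahead of the robot, y to its left, z up, the work surface at z = 0. Lengths are in mm, angles in rad, forces in N, time in s.
With the tool pointing down it reaches from about 425 to 800 mm from the base axis. Payload 8.3 kg.
Tool frame: the origin (TCP) lies at the very end of the fingers, on their centre line; the grasp point (between the pads) lies 19 mm behind it; z points along the fingers, y is the line along which they close (so a half turn about z gives the same grasp; the last joint's range is limited). The gripper opens to 85 mm and grips with 20 to 120 N. Pads are 22 mm wide; open, the fingers measure 114 mm over their backs; the gripper's body (76 mm by 85 mm) begins 54 mm behind the grasp point. The pads swing forward as they close: fully open they stand 13 mm farther back than shut.
Start: joints at [-1.211, 0.383, 0.016, 1.37, -0.006, 1.388, -0.046], TCP at [256.395, 569.969, 231.279] pointing down, gripper open.
Joint ranges: [-2.95, 2.95], [-0.25, 2.06], [-1.52, 1.56], [0.18, 2.33], [-1.44, 4.58], [0.02, 2.06], [-3.01, 3.01]. Speed limits (rad/s): [2.39, 2.39, 3.01, 3.01, 3.14, 3.14, 3.14].

## Interface

Orientations are given as a unit quaternion [x, y, z, w].
In Python, from cell import bot gives the robot as it stands.
- The arm moves only by the shell command python3 -m crank 'ROWS' [FORCE]. ROWS is text: rows parted by semicolons, each of 7 numbers parted by spaces: the turn, a rotation vector about the tool's x, y, z in degrees, then the shift along the tool's x, y, z in m, then the opening, from -1 (shut) to 1 (fully open), so that 0 is half open. In form: ax ay az dx dy dz grip; .... A call has exactly 10 rows; each row is the pose to reach, as a shift and turn from the pose commanded when the call began, along the tool's axes at that moment; what a row does not reach only later rows make up. A row lasts 1/8 s, in which the tool goes at most 62.5 mm and 10.7 degrees, less where a joint would pass 70% of its speed; a pose out of reach is approached as far as the arm can. A call with a gripper value outside its range is refused whole. The fingers move at their own pace and stop on an object; FORCE is the grip in N (left out, the last holds). Time passes only in rows, so rows that repeat a pose let the fingers close, or fill a call up. It gives the time, the measured TCP pose, the force, the opening and the grip force at its end, in the units of the state.
- bot.get_obs(): the state, without advancing time (a new reading comes with each control period).
- bot.capture(name): name is "scene" or "top" or "wrist"; returns (picture, depth): 420x560x3 uint8, red, green, blue; 420x560 float32, mm along the optical axis (not along the pixel's ray), 0 where there is no reading.
- bot.camera_info(name): a dict with "fx", "fy", "cx", "cy" (pixels), "xyz" and "rotation" of the camera in the world; the wrist camera has in their place "T_tool_cam" (4x4, takes a point from camera to tool coordinates, whose origin is the TCP and whose axes are the flange's). Camera axes: x right, y down, z forward; pixel columns grow to the right and rows downward; lengths in mm; the calibration is good to about 2 mm. A picture is of the moment at which its call begins: read the wrist's pose just before it. camera_info takes no time and is no camera call.
- bot.hand_in(): hands the job in; it is judged then, once.
The state is a dict: "time": time; "joint_positions": joint angles; "qd": joint speeds; "joint_efforts": joint torques, N m; "position": TCP position; "tcp_rot": TCP orientation; "wrist_force": force on the tool from outside, world axes, zero at the start; "torque": the same for the moment, N m; "opening": finger opening in mm; "gripper_force": force on a finger pad.
Only numpy, scipy, OpenCV 4.12 (cv2) and the standard library are available. Lean on these libraries where they do the work, as an engineer would, in place of code of your own. Each camera call takes 0.05 s, during which the arm holds its last target. There are 200 camera calls.

## Task

On the turquoise glazed incense box, turn the pierced wooden cap by its brass bar until its opening is centred on the compartment marked by the red disc, then let go. Do not turn the cap of the brown box.

Things in the scene. Friction and masses are not known exactly. Their poses are not given: they have to be found in the camera images.
- cap_grip (a point): Middle of the brass bar on the turquoise box's cap, on the vertical turning axis, 77 mm above the table. Bar: 44 mm long (point x axis), 12 thick (y), 32 tall (z up); its foot, the cap's top face, is at 61 mm. Cap: pale wooden disc, 102 mm across, stays where left, turns with light friction (0.05 N m), stops 86 degrees either side of its middle. Box: 144 mm across, 50 high, fixed.
- cap_opening (a point): Centre of the opening in the turquoise box's cap, at the cap's top face, 37 mm from the turning axis; turns with the cap. x axis points outward through the opening, along the bar; z up. The opening is a 27 degree sector from 24 to 47 mm radius. At the start it is within 7 degrees of the cap's middle position and 28 to 77 degrees from the red disc.
- red_mark: Red disc 14 mm across, 3 mm tall, on the turquoise box's shoulder outside the cap, 61 mm from the turning axis and on the same radius as the compartment it marks. Origin at its underside. Yellow, white and black discs mark the others; the four lie 35 and 70 degrees either side of the cap's middle, in changing order. The red disc on the brown box does not count.
- brown_cap_opening (a point): Centre of the opening in the cap of the other, dark brown box, same shape and size as the turquoise one, with the same wooden cap and brass bar. To be left alone. At the cap's top face (61 mm up), 37 mm from its turning axis.
There are look-alikes about, which are no part of the job. What is meant by the part that bears cap_grip is not pink or purple, and is the larger of those in its own colour.

How it is judged (in metres and radians):
At the end, for the whole second after the job is handed in: The opening of the turquoise box's cap points at the red disc: the disc's centre lies within 11.5 mm (about 10 degrees) sideways of the line from the turning axis through the opening, on the opening's side, and the fingers have let go (y of red_mark in the frame of cap_opening between -0.0115 and 0.0115 m and x of red_mark in the frame of cap_opening above 0 m and contact force between the fingers and anything else below 0.5 N); the robot touches nothing.
It fails at once if the brown box's cap was turned (its opening moved more than 10 mm) (distance of brown_cap_opening from where it was at the start of the episode above 0.01 m).
It also fails if it takes over 29 s, if anything falls off the work surface, if the arm or the gripper's body presses on something with over 40 N, if the wrist force passes 120 N, or if a joint passes its speed limit or range.

## Working session

There is one attempt and no reset: what is moved stays moved. The work goes in short steps, Python scripts to look and compute and a shell command to move; the robot and the scene stay as the last step left them, time stands still between calls to the robot, and variables do not carry over. Pictures are saved under pics/ and viewed, at most 10 in all, crops included, and the job is handed in when it is done.

```bash
mkdir -p pics; cat > h.py <<'E'
import numpy as np,cv2
from cell import bot
from scipy.spatial.transform import Rotation as R
def world(name,uv,pic_depth,obs=None,z=None):
    c=bot.camera_info(name); out=[]
    if name=='wrist':
        T=np.eye(4);T[:3,:3]=R.from_quat(obs['tcp_rot']).as_matrix();T[:3,3]=obs['position'];T=T@np.array(c['T_tool_cam'])
    else:
        T=np.eye(4);r=np.array(c['rotation']);T[:3,:3]=r if r.shape==(3,3) else R.from_quat(r).as_matrix();T[:3,3]=c['xyz']
    uv=np.atleast_2d(uv).astype(float)
    ray=np.c_[(uv[:,0]-c['cx'])/c['fx'],(uv[:,1]-c['cy'])/c['fy'],np.ones(len(uv))]
    if z is None: d=pic_depth[uv[:,1].astype(int),uv[:,0].astype(int)]
    else: d=(z-T[2,3])/(ray@T[:3,:3].T)[:,2]
    return (ray*d[:,None])@T[:3,:3].T+T[:3,3]
E
python3 - <<'E'
from h import *
o=bot.get_obs();print(o)
p,d=bot.capture('top');cv2.imwrite('pics/top.png',p[:,:,::-1]);np.savez('top.npz',p=p,d=d)
print(bot.camera_info('top'))
p,d=bot.capture('scene');cv2.imwrite('pics/scene.png',p[:,:,::-1])
E
```

```text
{'time': 0.0, 'joint_positions': array([-1.21090889,  0.38423689,  0.01640404,  1.37120629, -0.00627919,
        1.38821287, -0.04649557]), 'qd': array([ 0.00034471, -0.00054279, -0.00121377,  0.00049797, -0.00111324,
       -0.0021872 ,  0.00097302]), 'joint_efforts': array([-1.03043254e-03, -6.27614808e+01,  8.43718629e-01, -3.71815109e+01,
        1.64730730e-02,  1.47563074e-02, -3.55493546e-05]), 'position': array([256.2142642 , 569.48898672, 230.25631134]), 'tcp_rot': array([ 2.09801293e-01,  9.77743527e-01, -9.90962158e-04, -1.76875013e-04]), 'wrist_force': array([0.59618134, 0.52939064, 0.1599256 ]), 'torque': array([0.01153579, 0.00475188, 0.0253168 ]), 'gripper_force': 0.0, 'opening': 85.49333258912414}
{'fx': 449.4925468352265, 'fy': 449.4925468352265, 'cx': 278.0762312029055, 'cy': 209.88035931585378, 'xyz': array([338.34326854,  79.39493231, 930.62796463]), 'rotation': array([-0.70228186,  0.7078041 , -0.05582486,  0.05193388])}
```

View pics/top.png

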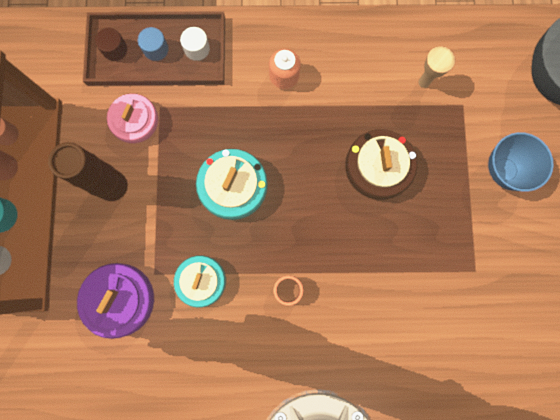

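The top view shows the larger turquoise box at about (231,183), with its red disc near (210,161). The brown box is at (383,163), and a smaller turquoise look-alike is at (199,281). I'll zoom in and measure.

```bash
python3 - <<'E'
from h import *
f=np.load('top.npz');p,d=f['p'],f['d']
c=p[140:226,185:280];cv2.imwrite('pics/crop.png',cv2.resize(c,None,fx=6,fy=6,interpolation=cv2.INTER_CUBIC)[:,:,::-1])
hsv=cv2.cvtColor(p,cv2.COLOR_RGB2HSV).astype(int);H,S,V=hsv[...,0],hsv[...,1],hsv[...,2]
def cen(m,x0=185,x1=280,y0=140,y1=226):
    ys,xs=np.nonzero(m[y0:y1,x0:x1]);return np.array([xs.mean()+x0,ys.mean()+y0]),len(xs)
red,n=cen(((H<6)|(H>174))&(S>150)&(V>120));print('red',red,n,world('top',red,d,z=53))
wood=((H>15)&(H<35)&(S<110)&(V>150)).astype(np.uint8); 
m=np.zeros_like(wood);m[150:216,195:270]=wood[150:216,195:270]
n,l,s,ce=cv2.connectedComponentsWithStats(m);i=1+s[1:,4].argmax();print(s[i])
cn=max(cv2.findContours((l==i).astype(np.uint8),0,1)[0],key=len);(x,y),r=cv2.minEnclosingCircle(cn);print(x,y,r,world('top',[[x,y],[x+r,y]],d,z=61))
print(world('top',[[231,172],[x,y]],d), d[150:216:6,200:266:6].round())
E
```

```text
red [209.33333333 161.04166667] 24 [[573.46759659 211.17803331  53.        ]]
[ 205  156   52   51 1834]
230.39991760253906 181.21151733398438 25.934497833251953 [[530.02743572 167.77037699  61.        ]
 [529.66208814 116.54238779  61.        ]]
[[541.121708   163.59230145  92.23418417]
 [523.00376001 164.53213111  92.86483737]] [[962. 961. 959. 961. 907. 909. 910. 912. 958. 961. 961.]
 [958. 958. 907. 909. 907. 895. 897. 905. 903. 911. 962.]
 [957. 907. 902. 897. 892. 892. 904. 904. 896. 906. 909.]
 [903. 903. 892. 893. 890. 862. 859. 892. 894. 903. 903.]
 [900. 890. 889. 891. 887. 859. 880. 887. 889. 890. 900.]
 [899. 889. 889. 889. 889. 855. 890. 892. 890. 890. 902.]
 [900. 885. 888. 884. 852. 875. 886. 888. 886. 889. 895.]
 [894. 898. 886. 884. 887. 885. 885. 883. 885. 892. 898.]
 [894. 895. 882. 880. 885. 882. 883. 882. 881. 897. 895.]
 [943. 892. 891. 893. 882. 882. 882. 889. 892. 892. 905.]
 [939. 938. 890. 891. 890. 892. 891. 891. 890. 903. 942.]]
```

View pics/crop.png

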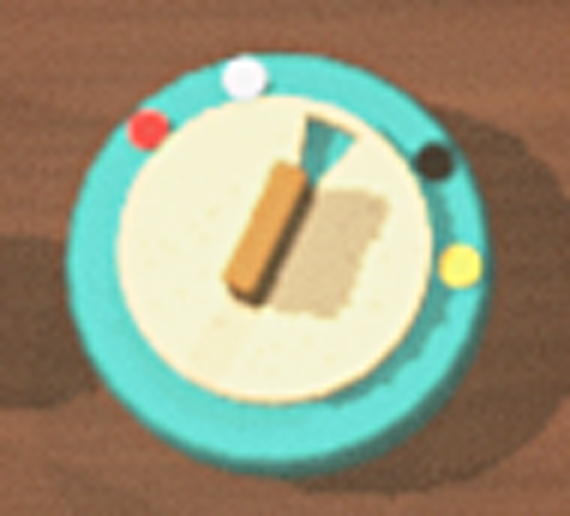

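View pics/scene.png

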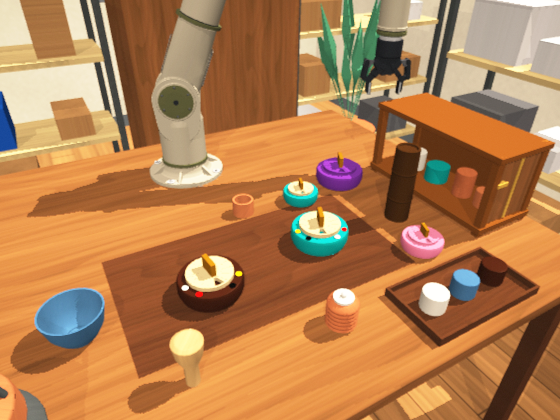

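The crop shows the bar tilted to the upper right, with the opening at crop (327,145), i.e. image (239,164). The red disc is at upper left. The cap centre comes out at (530,168), and the red disc lies 61.4 mm from it (expected 61). Next I'll work out the opening angle and the approach.

```bash
cat >> h.py <<'E'
def plan(pos,ang):
    "shift in tool axes (m), turn about tool (deg) to pos, tool y at world angle ang (mod 180), pointing down"
    o=bot.get_obs();r=R.from_quat(o['tcp_rot']);m=r.as_matrix()
    a=np.degrees(np.arctan2(m[1,1],m[0,1]));best=(ang-a+90)%180-90;b=np.radians(a+best)
    y=np.array([np.cos(b),np.sin(b),0]);z=np.array([0,0,-1]);t=np.c_[np.cross(y,z),y,z]
    print('yaw y',a,'turn',R.from_matrix(m.T@t).as_rotvec(degrees=True).round(1),'shift',(m.T@(np.array(pos)-o['position'])/1000).round(4),'t',o['time'],'q7',o['joint_positions'][6])
E
python3 - <<'E'
from h import *
f=np.load('top.npz');d=f['d']
q=world('top',[[239,163.7]],d,z=61)[0];c=np.array([530,167.8,61]);print(q,np.linalg.norm(q-c),np.degrees(np.arctan2(q[1]-c[1],q[0]-c[0])))
b=world('top',[[185+290/6-.5,140+172/6-.5],[185+238/6-.5,140+282/6-.5]],d,z=93);v=b[0]-b[1];print(b,b.mean(0),np.linalg.norm(v),np.degrees(np.arctan2(v[1],v[0])))
print(world('top',[[70,160],[30,70],[20,200],[42,200]],d))
plan([530,168,180],62)
E
```

```text
[565.47924459 150.96388234  61.        ] 39.27125735804723 -25.38594243531022
[[548.42426999 160.07026118  93.        ]
 [512.79343679 176.27079281  93.        ]] [530.60885339 168.17052699  93.        ] 39.140944032994284 -24.450215909240978
[[536.92659143 420.58194325 202.02350283]
 [796.83645598 616.41346446  -1.89138936]
 [501.33400293 598.32832432  27.93141711]
 [500.72118425 552.8881511   29.51423413]]
yaw y 65.77603014362222 turn [-0.1  0.   3.8] shift [-0.4144 -0.2538  0.0508] t 0.1 q7 -0.046530109049069165
```

```bash
python3 -m crank '0 0 0 -0.05 -0.03 0 1; 0 0 0 -0.1 -0.06 0 1; 0 0 0 -0.15 -0.09 0 1; 0 0 0 -0.2 -0.12 0.01 1; 0 0 0 -0.25 -0.15 0.02 1; 0 0 0 -0.3 -0.18 0.03 1; 0 0 0 -0.35 -0.215 0.04 1; 0 0 0 -0.39 -0.24 0.05 1; 0 0 0 -0.414 -0.254 0.05 1; 0 0 0 -0.414 -0.254 0.05 1' 30
python3 - <<'E'
from h import *
o=bot.get_obs();p,d=bot.capture('wrist');cv2.imwrite('pics/w1.png',p[:,:,::-1]);np.savez('w1.npz',p=p,d=d,pos=o['position'],rot=o['tcp_rot'])
plan([530,168,67],65)
E
```

```text
time: 1.35
position: [530.7, 165.4, 180.8]
tcp_rot: [0.212, 0.977, -0.001, -0.0]
wrist_force: [-0.3, 0.3, 1.2]
opening: 85.0
gripper_force: 0.0
yaw y 65.65487903491959 turn [-0.  -0.   0.7] shift [-1.000e-04  6.000e-04  1.138e-01] t 1.4 q7 0.8493401089407786
```

View pics/w1.png

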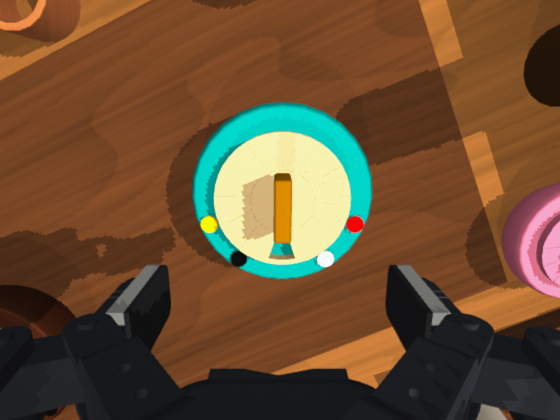

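The wrist view shows the cap centred at about (282,197), the bar vertical at column 283, the opening at (282,251) and the red disc at (355,225). I'll measure these from here.

```bash
python3 - <<'E'
from h import *
f=np.load('w1.npz');p,d=f['p'],f['d'];o=dict(position=f['pos'],tcp_rot=f['rot'])
hsv=cv2.cvtColor(p,cv2.COLOR_RGB2HSV).astype(int);H,S,V=[hsv[...,i] for i in range(3)]
W=lambda uv,z:world('wrist',uv,d,o,z)
def cen(m,x0,x1,y0,y1):
    ys,xs=np.nonzero(m[y0:y1,x0:x1]);return np.array([xs.mean()+x0,ys.mean()+y0])
red=W(cen(((H<6)|(H>174))&(S>150),340,370,210,240),53)[0]
m=np.zeros(H.shape,np.uint8);w=((H>15)&(H<35)&(S<120)&(V>180));m[125:270,212:355]=w[125:270,212:355]
n,l,s,_=cv2.connectedComponentsWithStats(m);i=1+s[1:,4].argmax()
(x,y),r=cv2.minEnclosingCircle(max(cv2.findContours((l==i).astype(np.uint8),0,1)[0],key=len));c=W([x,y],61)[0]
op=W([282,251],61)[0];bt=W([[283,181],[283,242]],93);v=bt[1]-bt[0]
a=lambda q:np.degrees(np.arctan2(q[1],q[0]))
print('c',x,y,r,c,np.linalg.norm(W([x+r,y],61)[0]-c),'red',red,np.linalg.norm((red-c)[:2]),a(red-c),'op',np.linalg.norm(op-c),a(op-c),'bar',bt,bt.mean(0),np.linalg.norm(v),a(v))
plan([bt.mean(0)[0],bt.mean(0)[1],67],65)
E
```

```text
c 281.7370300292969 198.0 68.00235748291016 [529.48804997 169.60458203  61.        ] 50.867154434079495 red [574.17520283 212.32507357  53.        ] 61.82218071610978 43.711069437661756 op 42.45278994113083 -24.048608585501842 bar [[512.34792807 177.90336166  93.        ]
 [550.71040527 160.60435212  93.        ]] [531.52916667 169.25385689  93.        ] 42.08248314681285 -24.27231200062856
yaw y 65.65487903491959 turn [-0.  -0.   0.7] shift [-0.001   0.0024  0.1138] t 1.4 q7 0.8493401089407786
```

```bash
python3 -m crank '0 0 0 0 0.001 0.03 1; 0 0 0 0 0.001 0.06 1; 0 0 0 0 0.001 0.09 1; 0 0 0 0 0.001 0.105 1; 0 0 0 0 0.001 0.113 1; 0 0 0 0 0.001 0.113 0; 0 0 0 0 0.001 0.113 -1; 0 0 0 0 0.001 0.113 -1; 0 0 0 0 0.001 0.113 -1; 0 0 0 0 0.001 0.113 -1' 30
```

```text
time: 2.65
position: [530.3, 168.9, 68.9]
tcp_rot: [0.21, 0.978, -0.0, 0.0]
wrist_force: [-2.8, -3.1, 5.7]
opening: 11.3
gripper_force: 32.1
```

Gripped: the opening reads 11.3 mm on a 12 mm bar. Now I'll turn it +69° seen from above, which is negative about tool z.

```bash
python3 -m crank '0 0 -8 0 0.001 0 -1; 0 0 -16 0 0.001 0 -1; 0 0 -24 0 0.001 0 -1; 0 0 -32 0 0.001 0 -1; 0 0 -40 0 0.001 0 -1; 0 0 -48 0 0.001 0 -1; 0 0 -56 0 0.001 0 -1; 0 0 -64 0 0.001 0 -1; 0 0 -69 0 0.001 0 -1; 0 0 -69 0 0.001 0 -1'; python3 -c "
from h import *
plan([530,168.7,67],134)"
```

```text
time: 3.9
position: [530.4, 168.1, 68.8]
tcp_rot: [-0.381, 0.925, -0.001, -0.001]
wrist_force: [-5.8, -7.2, 9.0]
opening: 11.3
gripper_force: 32.6
yaw y 134.7404854611263 turn [-0.  -0.1  0.7] shift [-0.0001  0.0007  0.0018] t 3.9 q7 2.0050601136698623
```

Tool yaw is 134.7°, so the bar should be at 44.7°. I'll release, rise and look.

```bash
python3 -m crank '0 0 0 0 0 0 0; 0 0 0 0 0 0 1; 0 0 0 0 0 0 1; 0 0 0 0 0 0 1; 0 0 0 0 0 0 1; 0 0 0 0 0 -0.03 1; 0 0 0 0 0 -0.06 1; 0 0 0 0 0 -0.09 1; 0 0 0 0 0 -0.12 1; 0 0 0 0 0 -0.12 1'
python3 - <<'E'
from h import *
o=bot.get_obs();p,d=bot.capture('wrist');cv2.imwrite('pics/w2.png',p[:,:,::-1]);print(o['position'],o['tcp_rot'],o['wrist_force'])
b,_=bot.capture('top');cv2.imwrite('pics/t2.png',b[:,:,::-1]);np.savez('w2.npz',p=p,d=d,pos=o['position'],rot=o['tcp_rot'])
E
```

```text
time: 5.15
position: [532.0, 170.8, 191.0]
tcp_rot: [-0.381, 0.925, -0.0, 0.003]
wrist_force: [-0.1, -0.6, -0.4]
opening: 85.1
gripper_force: 0.0
[532.03930968 170.77766079 191.03736464] [-3.80842630e-01  9.24636465e-01 -5.54099052e-05  2.50897995e-03] [-0.0869557  -0.58091309 -0.40484597]
```

View pics/w2.png

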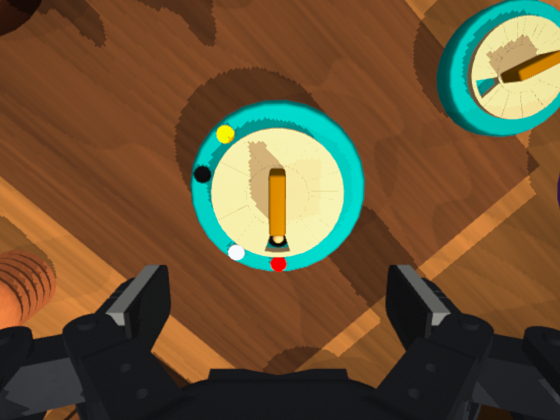

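The wrist view shows the opening at (278,243), directly in line with the bar at (278,205) and the red disc at (279,264). It is aligned to within about 1°, and the fingers are open and clear, so I'll hand it in.

```bash
python3 -c "
from cell import bot
print(bot.hand_in())"
```

```text
the job is handed in; nothing more can be done
None
```

I turned the turquoise box's cap about 69°; the last wrist picture shows its opening in line with the red disc to within about 1°. The gripper is open and clear, the brown box's cap was not touched, and I handed the job in at about 5 s; the hand-in gave no verdict.

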